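Set the easel leg to its length mark and slide the cam lever shut

TASK

Take hold of the light-wood cross bar of the sprung easel leg, draw the leg out until the bar lines up with the tip of the pointed brass index beside its other end (the length mark), and, with the leg held at the mark all the while, slide the black cam lever fully home against the sleeve by running the fingers along the bar. Keep the fingers holding the bar at the mark: the program finishes still holding it, because the leg springs back when let go. Leave the jar, the bottle and the paint box on the board where they are.

Things in the scene. Friction and masses are not known exactly. Their poses are not given: they have to be found in the camera images.
- leg (a joint): Sliding easel leg, a 22 mm square aluminium tube lying level in a fixed wooden sleeve on a white board; value = how far drawn out (m), 0 = fully in (start), stop at 0.11. A spring pulls it in with 4.5 N (in) to 6.5 N (out). It only slides. Its near end carries a smooth wooden cross bar: 360 mm long, 12 mm thick (along the leg), 24 mm tall, centre 55 mm above the table, 43 mm above the board.
- bar_grip (a point): Point in the cross bar (mid thickness, mid height), 150 mm from the leg's centre line on the cam lever's side, 30 mm from the bar's end, free for fingers from above, one each side of the thickness. Moves with the leg. x: along the leg into the sleeve (drawing out is -x); y: along the bar, outward from the leg on the lever's side; z up. Closed loosely (16 to 20 mm) fingers slide along the bar.
- mark (a point): Tip of the pointed brass index, 45 mm tall, fixed on the steel rule at the board's edge, 15 mm beyond the cross bar's end that is away from the cam lever. Axes as bar_grip. The leg is at its length when the bar's centre line passes through this tip: bar_grip's x in this frame is 0. At the start the index is 40 to 80 mm out (-x) from the bar.
- cam_lever (a joint): Black sliding cam lever on an aluminium rail at the sleeve's mouth; value = how far open (m), 0 = home against the sleeve, starts 0.04 to 0.055, stop 0.06. Closes along -y of bar_grip (inwards); 4 N moves it, it stays where left. Its arm crosses 8 mm above the cross bar, so fingers around the bar, outside of the arm, push it when they run inwards along the bar.
- lever_mid (a point): Middle of the cam lever's arm, a level plate 10 mm thick (y), 16 mm tall (75 to 92 mm above the table), parallel to the leg, reaching 150 mm out from the sleeve's mouth; this point is 70 mm out. Moves with the lever; axes as bar_grip. It lies 45 mm from the leg's centre line when closed, 85 to 100 mm at the start.
- ink_jar: Small glass jar, 44 mm across and 55 mm tall, loose on the board beside the sleeve; leave alone. Origin at the centre of its underside.
- palette: White watercolour box, 100 x 75 x 10 mm, loose on the board beside the sleeve; leave alone. Origin at the centre of its underside.
- medium_bottle: White bottle, 36 mm across and 85 mm tall, loose on the board beside the sleeve; leave alone. Origin at the centre of its underside.

How it is judged:
By the outcome, as a careful person would: the job done as asked, in the order asked, and still so for the second after the job is handed in, while the arm keeps its last pose, push and grip.
It also fails if it takes over 42 s, if anything falls off the work surface, if the arm or the gripper's body presses on something with over 40 N, if the wrist force passes 120 N, or if a joint passes its speed limit or range.

ROBOT

A 6-joint arm with a two-finger parallel gripper is mounted at the origin on the work surface. World frame = base frame: x ahead of the robot, y to its left, z up, the work surface at z = 0. Lengths are in m, angles in rad, forces in N, time in s.
With the tool pointing down it reaches from about 0.275 to 0.775 m from the base axis. Payload 14.6 kg.
Tool frame: the origin (TCP) lies midway between the tips of the shut fingers; the grasp point (between the pads) lies 19 mm behind it; z points along the fingers, y is the direction in which the jaws open and shut (so a half turn about z gives the same grasp; the last joint's range is limited). The gripper opens to 85 mm and grips with 20 to 120 N. Pads are 22 mm wide; open, the fingers measure 114 mm over their backs; the gripper's body (76 mm by 85 mm) begins 54 mm behind the grasp point. The pads swing forward as they close: fully open they stand 13 mm farther back than shut.
Start: joints at [0.98, 0.263, -0.048, 1.259, 0, 1.415], TCP at [0.222, 0.476, 0.231] pointing down, gripper open.
Joint ranges: [-2.65, 2.65], [-0.89, 1.7], [-1.18, 1.37], [-2.13, 2.11], [-1.35, 1.29], [-3.14, 3.14]. Speed limits (rad/s): [1.89, 1.89, 2.57, 2.79, 3.14, 3.14].

INTERFACE

Orientations are given as a rotation vector (axis times angle).
In Python, from workcell import r, vision, ticket gives the robot as it stands.
- The arm moves only by the tool carry_out, never from a script. Its argument "series" is a list of rows, each an object of numbers: "gripper": the opening in per cent of the stroke, from 0 (shut) to 100 (fully open); "dx", "dy", "dz": the shift along the world's x, y, z in m; "wx", "wy", "wz": the turn, a rotation vector about the world's x, y, z in degrees. A call has 1 to 12 rows; each row is the pose to reach, as a shift and turn from the pose commanded when the call began; what a row does not reach only later rows make up. A row lasts 1/10 s, in which the tool goes at most 50 mm and 8.59 degrees, less where a joint would pass 70% of its speed; a pose out of reach is approached as far as the arm can. A call with a gripper value outside its range is refused whole. The fingers move at their own pace and stop on an object; the grip force is fixed at half the most. Time passes only in rows, so rows that repeat a pose let the fingers close. It gives the time, the measured TCP pose, the force and the opening at its end, in the units of the state.
- r.read_state(): the state, without advancing time (a new reading comes with each control period).
- vision.camera(name): name is "side" or "top"; returns the picture (480x640x3 uint8, red, green, blue); there is no depth.
- vision.camera_info(name): a dict with "K" (3x3 intrinsics, pixels), "dist" ([k1, k2, p1, p2, k3] as OpenCV has them; the pictures are not rectified), "xyz" and "rotation" of the camera in the world. Camera axes: x right, y up, looking along -z (the intrinsics and any distortion apply to the point x, -y, -z); pixel columns grow to the right and rows downward; lengths in m; the calibration is good to about 2 mm. A picture is of the moment at which its call begins. camera_info takes no time and is no camera call.
- ticket.job_done(): hands the job in, once; it reports no verdict.
The state is a dict: "clock": time; "q": joint angles; "joint_vel": joint speeds; "joint_efforts": joint torques, N m; "tcp_pos": TCP position; "orientation": TCP orientation; "ft_force": force on the tool from outside, world axes, zero at the start; "ft_torque": the same for the moment, N m; "width": finger opening in m.
Only numpy, scipy, OpenCV 4.12 (cv2) and the standard library are available. Lean on these libraries where they do the work, as an engineer would, in place of code of your own. Each camera call takes 0.05 s, during which the arm holds its last target.

## Working session

There is one attempt and no reset: what is moved stays moved. The work goes in short steps, Python scripts to look and compute and a tool call to move; the robot and the scene stay as the last step left them, time stands still between calls to the robot, and variables do not carry over. Pictures are saved under pics/ and viewed, and the job is handed in when it is done.

Besides the shell and the picture viewer there is one more tool, called after "Emit:" as name(argument=value, ...) on one line, values as JSON. carry_out: Moves the arm, as the interface text tells. Its arguments: {"type":"object","properties":{"series":{"type":"array"}},"required":["series"]}

```bash
ls; mkdir -p pics
cat > look.py <<'E'
import sys,cv2
from workcell import r,vision,ticket
n=sys.argv[1]
for c in sys.argv[2:]:
    cv2.imwrite(f'pics/{n}_{c}.png',cv2.cvtColor(vision.camera(c),cv2.COLOR_RGB2BGR))
E
python3 look.py a top side
python3 - <<'E'
from workcell import r,vision
print(r.read_state())
for c in ("top","side"): print(vision.camera_info(c))
E
```

```text
pics
{'clock': 0.1, 'q': array([ 9.79713719e-01,  2.63489272e-01, -4.88791191e-02,  1.25941325e+00,
       -1.29745244e-05,  1.41548569e+00]), 'joint_vel': array([ 3.34685492e-04, -5.58069971e-04,  8.94497827e-04,  1.26735164e-03,
       -1.00616398e-04,  6.93525056e-05]), 'joint_efforts': array([ 2.94095596e-03, -6.38576818e+01,  3.85064471e+01,  1.00627175e-02,
       -1.41397618e-04,  1.82871889e-05]), 'tcp_pos': array([0.22147696, 0.47571487, 0.23086377]), 'orientation': array([-6.79030631e-01, -3.06697547e+00,  1.44846525e-03]), 'ft_force': array([0.74884846, 0.10866935, 0.08136906]), 'ft_torque': array([-0.01219449, -0.00618553,  0.00137567]), 'width': 0.08545991555263678}
{'K': array([[611.72949908,   0.        , 325.85040843],
       [  0.        , 611.72949908, 247.21947056],
       [  0.        ,   0.        ,   1.        ]]), 'dist': array([-0.02578955,  0.        ,  0.        ,  0.        ,  0.        ]), 'xyz': array([ 0.453112  , -0.0478316 ,  0.94001423]), 'rotation': array([ 0.13987336, -0.15900412, -1.56114604])}
{'K': array([[592.41076749,   0.        , 309.17861608],
       [  0.        , 592.41076749, 228.90865477],
       [  0.        ,   0.        ,   1.        ]]), 'dist': array([-0.0459588,  0.       ,  0.       ,  0.       ,  0.       ]), 'xyz': array([ 0.40786923, -0.86007225,  0.59151858]), 'rotation': array([ 1.00749635, -0.13989827, -0.21965235])}
```

View pics/a_top.png

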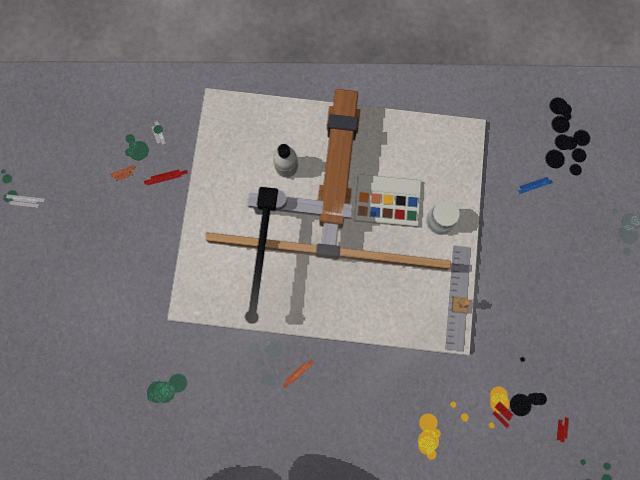

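View pics/a_side.png

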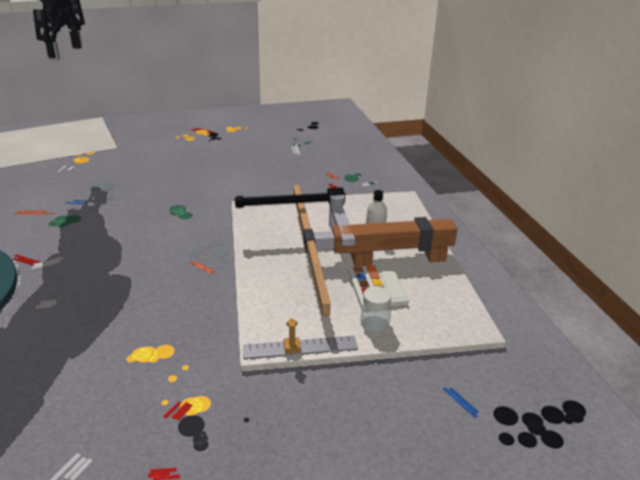

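Run:
```python
import cv2,numpy as np
t=cv2.imread('pics/a_top.png');s=cv2.imread('pics/a_side.png')
a=cv2.resize(t[230:330,420:520],(560,560),interpolation=cv2.INTER_CUBIC) 
b=cv2.resize(s[300:370,240:310],(560,560),interpolation=cv2.INTER_CUBIC)
c=np.hstack([a,b]);c=cv2.resize(c,(800,400));cv2.imwrite('pics/idx.png',c)
a=cv2.resize(t[180:330,190:460],None,fx=2.9,fy=2.9,interpolation=cv2.INTER_CUBIC);cv2.imwrite('pics/bar.png',a)
```

```text
(no output)
```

View pics/idx.png

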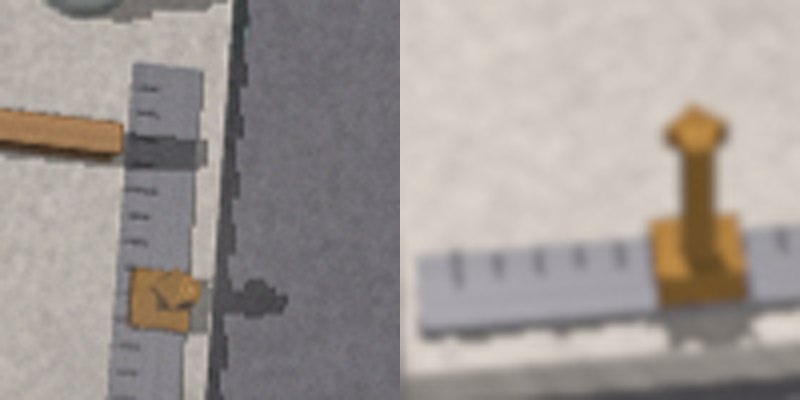

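View pics/bar.png

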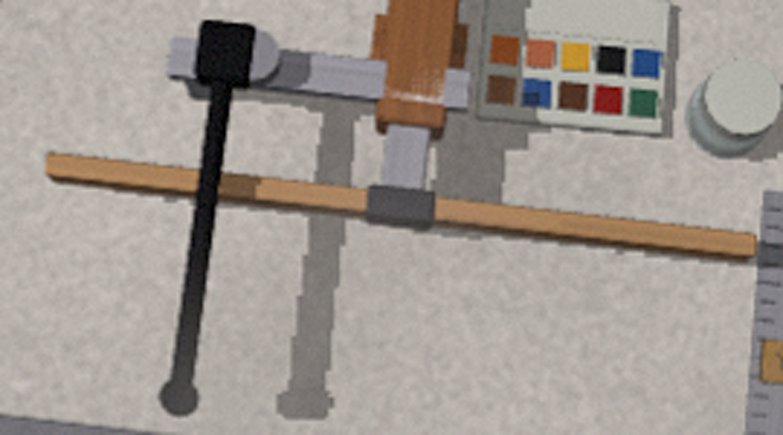

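```bash
cat > geo.py <<'E'
import cv2,numpy as np
from workcell import r,vision
class Cam:
    def __init__(s,n):
        i=vision.camera_info(n);s.K=np.array(i['K']);s.d=np.array(i['dist']);s.c=np.array(i['xyz'])
        s.R=cv2.Rodrigues(np.array(i['rotation']))[0]@np.diag([1,-1,-1.])
    def ray(s,p):
        u=cv2.undistortPoints(np.array(p,float).reshape(-1,1,2),s.K,s.d).reshape(-1,2)
        return np.c_[u,np.ones(len(u))]@s.R.T
    def plane(s,p,z):
        d=s.ray(p);return s.c+d*((z-s.c[2])/d[:,2])[:,None]
    def proj(s,P):
        rv=cv2.Rodrigues(s.R.T)[0];return cv2.projectPoints(np.array(P,float).reshape(-1,3),rv,-s.R.T@s.c,s.K,s.d)[0].reshape(-1,2)
T=Cam('top');S=Cam('side')
def tri(pt,ps):
    a=T.ray([pt])[0];b=S.ray([ps])[0];a/=np.linalg.norm(a);b/=np.linalg.norm(b)
    t=np.linalg.lstsq(np.c_[a,-b],S.c-T.c,rcond=None)[0]
    A=T.c+t[0]*a;B=S.c+t[1]*b;return (A+B)/2,np.linalg.norm(A-B)
E
python3 - <<'E'
from geo import *
t=cv2.imread('pics/a_top.png')
cr=[t[225:255,195:225],t[245:275,430:460],t[290:320,450:480]]
o=np.hstack([cv2.resize(c,(266,266),interpolation=cv2.INTER_NEAREST) for c in cr]);cv2.imwrite('pics/z.png',o)
for z in (.055,.057,.06):
    P=S.plane([(291.3,318.0)],z);print(z,P,T.proj(P))
# bar ends, top face z=.067
P=T.plane([(207,235.5),(449,263.5)],.067);print(P,np.linalg.norm(P[0]-P[1]))
print(T.plane([(268,197),(252,317)],.092))
E
```

```text
0.055 [[ 0.54689445 -0.2457219   0.055     ]] [[454.41025114 299.79915696]]
0.057 [[ 0.5463762  -0.24801204  0.057     ]] [[456.29390366 300.01651736]]
0.06 [[ 0.54559882 -0.25144724  0.06      ]] [[459.13526545 300.34435485]]
[[ 0.63784077  0.1149703   0.067     ]
 [ 0.59839307 -0.23705102  0.067     ]] 0.3542246892917531
[[0.68945786 0.02523842 0.092     ]
 [0.51794248 0.04369738 0.092     ]]
```

View pics/z.png

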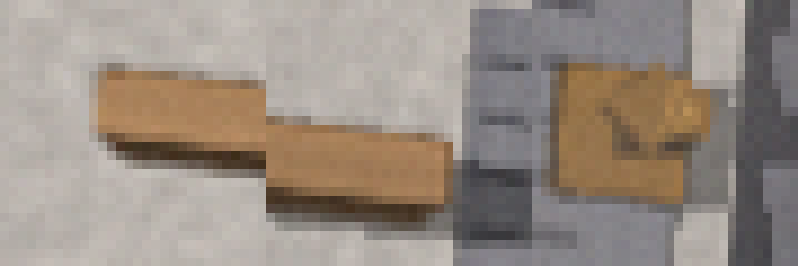

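```bash
cat > m.py <<'E'
from geo import *
import sys
def bar(img):
    # top-face wood mask in hsv
    h=cv2.cvtColor(img,cv2.COLOR_BGR2HSV)
    m=cv2.inRange(h,(8,70,135),(20,200,255))
    n,l,st,ce=cv2.connectedComponentsWithStats(m)
    return m,l,st,ce
if __name__=='__main__':
    t=cv2.imread(sys.argv[1]);m,l,st,ce=bar(t)
    for i in range(1,len(st)):
        if st[i][4]>60: print(i,st[i],ce[i])
E
python3 m.py pics/a_top.png
python3 - <<'E'
from geo import *
t=cv2.imread('pics/a_top.png');h=cv2.cvtColor(t,cv2.COLOR_BGR2HSV)
for c in (215,240,285,380,440):
    r0=int(236+ (c-207)*28/242.); print(c,[(y,*h[y,c]) for y in range(r0-6,r0+10)])
print(tri((458.2,301.3),(291.3,318)),tri((465,301),(291.3,318)))
R=cv2.Rodrigues(r.read_state()['orientation'])[0];print(R)
E
```

```text
1 [335  90   9  25 120] [338.66666667 101.76666667]
14 [321 129  23  91 413] [331.20581114 185.95641646]
30 [111 165  24  16 133] [122.7518797  172.66165414]
59 [371 193  10  10  85] [375.65882353 197.91764706]
62 [383 194  10  11  66] [387.09090909 199.31818182]
74 [206 233  52  13 396] [231.56565657 238.77777778]
75 [278 241  39  11 279] [296.75985663 246.33333333]
76 [340 248 111  20 824] [395.0788835 257.6092233]
77 [453 297  17  16 176] [460.30113636 304.11931818]
78 [284 361  29  26 172] [297.80232558 372.68604651]
215 [(230, np.uint8(12), np.uint8(18), np.uint8(188)), (231, np.uint8(16), np.uint8(15), np.uint8(185)), (232, np.uint8(22), np.uint8(17), np.uint8(170)), (233, np.uint8(14), np.uint8(56), np.uint8(156)), (234, np.uint8(15), np.uint8(123), np.uint8(170)), (235, np.uint8(14), np.uint8(118), np.uint8(171)), (236, np.uint8(14), np.uint8(116), np.uint8(169)), (237, np.uint8(15), np.uint8(121), np.uint8(169)), (238, np.uint8(15), np.uint8(116), np.uint8(173)), (239, np.uint8(15), np.uint8(116), np.uint8(176)), (240, np.uint8(15), np.uint8(116), np.uint8(162)), (241, np.ui
[... 3106 characters left out ...]
int8(120), np.uint8(159)), (265, np.uint8(16), np.uint8(116), np.uint8(161)), (266, np.uint8(15), np.uint8(118), np.uint8(147)), (267, np.uint8(14), np.uint8(124), np.uint8(97)), (268, np.uint8(15), np.uint8(112), np.uint8(73)), (269, np.uint8(11), np.uint8(68), np.uint8(83)), (270, np.uint8(10), np.uint8(22), np.uint8(138)), (271, np.uint8(15), np.uint8(16), np.uint8(188))]
(array([ 0.54507153, -0.25036571,  0.05903239]), np.float64(0.0015276399007226448)) (array([ 0.54402592, -0.25846435,  0.0661286 ]), np.float64(2.9776350758552673e-05))
[[-9.06544420e-01  4.22110086e-01 -5.38303982e-04]
 [ 4.22110406e-01  9.06544055e-01 -8.25375006e-04]
 [ 1.39597160e-04 -9.75462818e-04 -9.99999514e-01]]
```

```bash
cat > barfit.py <<'E'
from geo import *
import sys
def fit(img,off=None):
    h=cv2.cvtColor(img,cv2.COLOR_BGR2HSV)
    m=cv2.inRange(h,(8,70,135),(20,200,255))
    n,l,st,ce=cv2.connectedComponentsWithStats(m)
    ids=[i for i in range(1,n) if st[i][4]>150 and st[i][2]>1.7*st[i][3] and 225<st[i][1]<330 and 190<ce[i][0]<452]
    pts=[];cmin=1e9;cmax=0
    for i in ids:
        x0,y0,w,hh,_=st[i]; 
        for c in range(x0+3,x0+w-3):
            rr=np.where(l[:,c]==i)[0]
            if 6<=len(rr)<=9: pts.append((c,(rr.min()+rr.max())/2))
        cmin=min(cmin,x0);cmax=max(cmax,x0+w-1)
    pts=np.array(pts,float)
    P=T.plane(pts,.067)[:,:2]
    vx,vy,x0,y0=cv2.fitLine(P.astype(np.float32),cv2.DIST_HUBER,0,1e-3,1e-3).ravel()
    u=np.array([vx,vy],float); u*=np.sign(u[1])
    n_=np.array([u[1],-u[0]]) # into the sleeve (+x)
    c0=np.array([x0,y0],float)
    k,b=np.polyfit(pts[:,0],pts[:,1],1)
    E=T.plane([(cmin-.5,k*cmin+b),(cmax+.5,k*cmax+b)],.067)[:,:2]
    return dict(u=u,n=n_,c0=c0,ends=E,L=np.linalg.norm(E[0]-E[1]),rms=np.std((P-c0)@n_),ids=len(ids))
if __name__=='__main__':
    f=fit(cv2.imread(sys.argv[1]))
    for k,v in f.items(): print(k,v)
    tip=np.array([.5448,-.2504])
    print('tip x in bar frame',(tip-f['c0'])@f['n'],'tip past end',(tip-f['ends'][1])@f['u'])
    mid=f['ends'].mean(0);g=mid+.15*f['u'];print('mid',mid,'grip',g)
    print('yaw of u deg from +y',np.degrees(np.arctan2(-f['u'][0],f['u'][1])))
    print('lever',[( (q[:2]-mid)@f['u'],(q[:2]-mid)@f['n']) for q in T.plane([(267,212),(252,317),(261,255)],.092)])
E
python3 barfit.py pics/a_top.png
```

```text
u [0.1108401  0.99383825]
n [ 0.99383825 -0.1108401 ]
c0 [ 0.61612159 -0.07366552]
ends [[ 0.63731323  0.11713343]
 [ 0.59774095 -0.23921517]]
L 0.35853910930034627
rms 0.00025548084613017064
ids 3
tip x in bar frame -0.05129285636533923 tip past end -0.016983890737246054
mid [ 0.61752709 -0.06104087] grip [0.6341531  0.08803487]
yaw of u deg from +y -6.36374617580047
lever [(np.float64(0.09220869407356866), np.float64(0.039802062426978466)), (np.float64(0.09305491133056215), np.float64(-0.11058019655962617)), (np.float64(0.09234571762895266), np.float64(-0.02295204801251859))]
```

Emit:
carry_out(series=[{"dx": 0.034, "dy": -0.032, "wz": -6, "gripper": 50}, {"dx": 0.069, "dy": -0.065, "wz": -12, "gripper": 50}, {"dx": 0.103, "dy": -0.097, "wz": -18, "gripper": 50}, {"dx": 0.137, "dy": -0.129, "wz": -24, "gripper": 50}, {"dx": 0.172, "dy": -0.162, "wz": -30, "gripper": 50}, {"dx": 0.206, "dy": -0.194, "wz": -36, "gripper": 50}, {"dx": 0.24, "dy": -0.226, "wz": -42, "gripper": 50}, {"dx": 0.275, "dy": -0.259, "wz": -48, "gripper": 50}, {"dx": 0.309, "dy": -0.291, "wz": -54, "gripper": 50}, {"dx": 0.343, "dy": -0.323, "wz": -60, "gripper": 50}, {"dx": 0.378, "dy": -0.356, "wz": -66, "gripper": 50}, {"dx": 0.412, "dy": -0.388, "wz": -71.4, "gripper": 50}])

```text
schema error: expected keys gripper, dx, dy, dz, wx, wy, wz
```

Emit:
carry_out(series=[{"dz": -0.02, "gripper": 50}, {"dz": -0.05, "gripper": 50}, {"dz": -0.08, "gripper": 50}, {"dz": -0.1, "gripper": 50}, {"dz": -0.1, "gripper": 50}, {"dz": -0.1, "gripper": 50}])

```text
schema error: expected keys gripper, dx, dy, dz, wx, wy, wz
```

```bash
python3 look.py b top side
python3 - <<'E'
from geo import *
s=r.read_state();print(s['clock'],s['tcp_pos'],s['ft_force'],s['width']);print(cv2.Rodrigues(s['orientation'])[0],s['q'])
E
```

```text
0.2 [0.22152384 0.4757862  0.23099936] [ 0.32170042 -0.19141892  0.49870545] 0.08576040280131433
[[-9.06540869e-01  4.22117910e-01 -3.49335866e-04]
 [ 4.22118047e-01  9.06540698e-01 -5.62302043e-04]
 [ 7.93294171e-05 -6.57210756e-04 -9.99999781e-01]] [ 9.79720971e-01  2.63360764e-01 -4.86912157e-02  1.25940592e+00
 -2.32769961e-05  1.41550141e+00]
```

View pics/b_top.png

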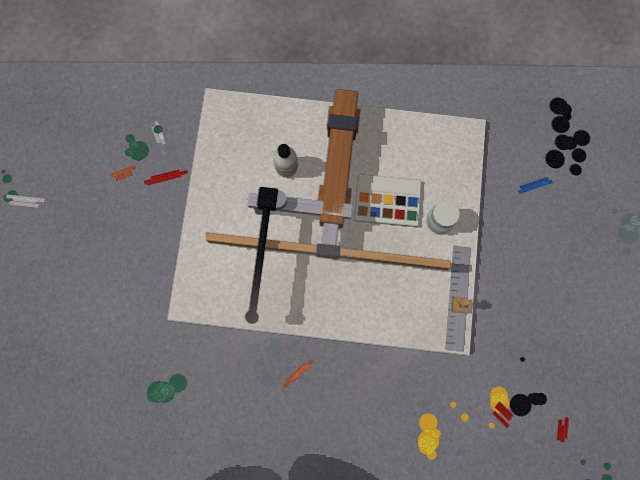

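View pics/b_side.png

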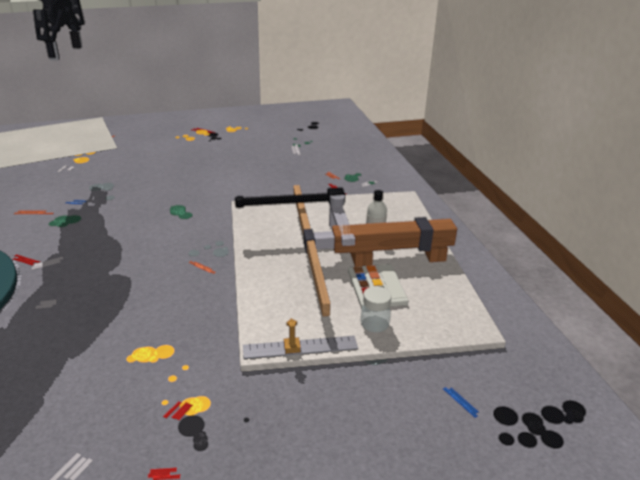

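The calls were refused because every key is required. The pictures show an unchanged scene: bar ends at (207,237) and (450,264), index at (461,303).

Emit:
carry_out(series=[{"dx": 0.034, "dy": -0.032, "dz": 0, "wx": 0, "wy": 0, "wz": -6, "gripper": 50}, {"dx": 0.069, "dy": -0.065, "dz": 0, "wx": 0, "wy": 0, "wz": -12, "gripper": 50}, {"dx": 0.103, "dy": -0.097, "dz": 0, "wx": 0, "wy": 0, "wz": -18, "gripper": 50}, {"dx": 0.137, "dy": -0.129, "dz": 0, "wx": 0, "wy": 0, "wz": -24, "gripper": 50}, {"dx": 0.172, "dy": -0.162, "dz": 0, "wx": 0, "wy": 0, "wz": -30, "gripper": 50}, {"dx": 0.206, "dy": -0.194, "dz": 0, "wx": 0, "wy": 0, "wz": -36, "gripper": 50}, {"dx": 0.24, "dy": -0.226, "dz": 0, "wx": 0, "wy": 0, "wz": -42, "gripper": 50}, {"dx": 0.275, "dy": -0.259, "dz": 0, "wx": 0, "wy": 0, "wz": -48, "gripper": 50}, {"dx": 0.309, "dy": -0.291, "dz": 0, "wx": 0, "wy": 0, "wz": -54, "gripper": 50}, {"dx": 0.343, "dy": -0.323, "dz": 0, "wx": 0, "wy": 0, "wz": -60, "gripper": 50}, {"dx": 0.378, "dy": -0.356, "dz": 0, "wx": 0, "wy": 0, "wz": -66, "gripper": 50}, {"dx": 0.412, "dy": -0.388, "dz": 0, "wx": 0, "wy": 0, "wz": -71.4, "gripper": 50}])

```text
clock: 1.4
tcp_pos: [0.6348, 0.0862, 0.2311]
orientation: [-2.346, -2.089, 0.0]
ft_force: [0.3, 0.1, 0.3]
width: 0.0427
```

Emit:
carry_out(series=[{"dx": 0, "dy": 0, "dz": -0.04, "wx": 0, "wy": 0, "wz": 0, "gripper": 50}, {"dx": 0, "dy": 0, "dz": -0.08, "wx": 0, "wy": 0, "wz": 0, "gripper": 50}, {"dx": 0, "dy": 0, "dz": -0.115, "wx": 0, "wy": 0, "wz": 0, "gripper": 50}, {"dx": 0, "dy": 0, "dz": -0.13, "wx": 0, "wy": 0, "wz": 0, "gripper": 50}, {"dx": 0, "dy": 0, "dz": -0.13, "wx": 0, "wy": 0, "wz": 0, "gripper": 50}])

```text
clock: 1.9
tcp_pos: [0.6322, 0.0879, 0.0989]
orientation: [-2.339, -2.093, 0.005]
ft_force: [-0.8, 0.1, 0.2]
width: 0.0424
```

```bash
python3 look.py c top side
python3 - <<'E'
import cv2,numpy as np
t=cv2.imread('pics/c_top.png')[180:330,180:380];s=cv2.imread('pics/c_side.png')[100:250,200:400]
cv2.imwrite('pics/c2.png',np.hstack([cv2.resize(t,(400,300)),cv2.resize(s,(400,300))]))
E
```

```text
(no output)
```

View pics/c2.png

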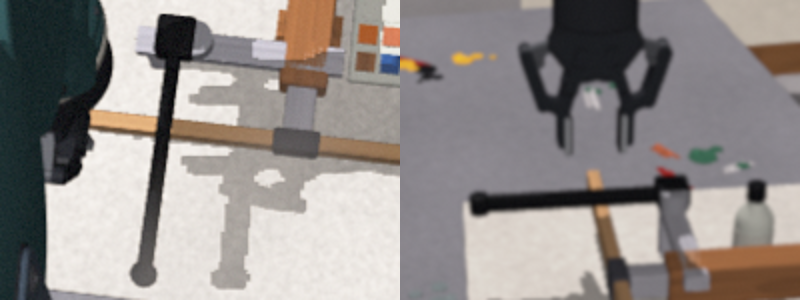

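The side view shows the fingers at crop columns 565 and 625, one on each side of the bar end at about 597. The lever is well clear of them, so I'll descend.

Emit:
carry_out(series=[{"dx": 0, "dy": 0, "dz": -0.025, "wx": 0, "wy": 0, "wz": 0.2, "gripper": 50}, {"dx": 0, "dy": 0, "dz": -0.05, "wx": 0, "wy": 0, "wz": 0.2, "gripper": 50}, {"dx": 0, "dy": 0, "dz": -0.066, "wx": 0, "wy": 0, "wz": 0.2, "gripper": 40}, {"dx": 0, "dy": 0, "dz": -0.066, "wx": 0, "wy": 0, "wz": 0.2, "gripper": 20}, {"dx": 0, "dy": 0, "dz": -0.066, "wx": 0, "wy": 0, "wz": 0.2, "gripper": 20}, {"dx": 0, "dy": 0, "dz": -0.066, "wx": 0, "wy": 0, "wz": 0.2, "gripper": 20}, {"dx": 0, "dy": 0, "dz": -0.066, "wx": 0, "wy": 0, "wz": 0.2, "gripper": 20}])

```text
clock: 2.7
tcp_pos: [0.6344, 0.088, 0.0366]
orientation: [2.337, 2.098, 0.002]
ft_force: [0.1, -0.6, 0.9]
width: 0.0171
```

```bash
python3 look.py d top side
python3 - <<'E'
import cv2,numpy as np
from workcell import r
print(r.read_state()['width'])
t=cv2.imread('pics/d_top.png')[180:330,180:380];s=cv2.imread('pics/d_side.png')[100:250,200:400]
cv2.imwrite('pics/d2.png',np.hstack([cv2.resize(t,(400,300)),cv2.resize(s,(400,300))]))
E
```

```text
0.016800673456807916
```

View pics/d2.png

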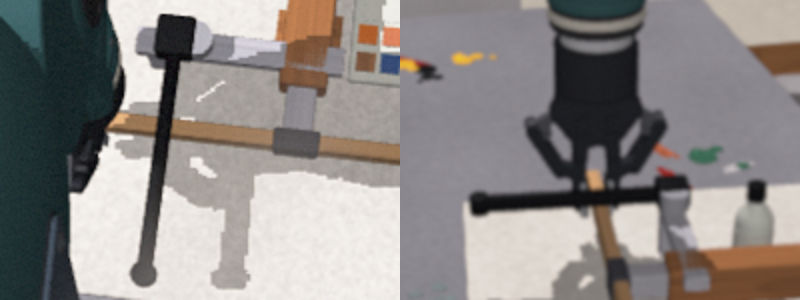

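Emit:
carry_out(series=[{"dx": -0.005, "dy": 0.0006, "dz": 0, "wx": 0, "wy": 0, "wz": 0, "gripper": 20}, {"dx": -0.012, "dy": 0.0013, "dz": 0, "wx": 0, "wy": 0, "wz": 0, "gripper": 20}, {"dx": -0.02, "dy": 0.0022, "dz": 0, "wx": 0, "wy": 0, "wz": 0, "gripper": 20}, {"dx": -0.028, "dy": 0.0031, "dz": 0, "wx": 0, "wy": 0, "wz": 0, "gripper": 20}, {"dx": -0.036, "dy": 0.004, "dz": 0, "wx": 0, "wy": 0, "wz": 0, "gripper": 20}, {"dx": -0.042, "dy": 0.0047, "dz": 0, "wx": 0, "wy": 0, "wz": 0, "gripper": 20}, {"dx": -0.046, "dy": 0.0051, "dz": 0, "wx": 0, "wy": 0, "wz": 0, "gripper": 20}, {"dx": -0.048, "dy": 0.0053, "dz": 0, "wx": 0, "wy": 0, "wz": 0, "gripper": 20}, {"dx": -0.048, "dy": 0.0053, "dz": 0, "wx": 0, "wy": 0, "wz": 0, "gripper": 20}, {"dx": -0.048, "dy": 0.0053, "dz": 0, "wx": 0, "wy": 0, "wz": 0, "gripper": 20}, {"dx": -0.048, "dy": 0.0053, "dz": 0, "wx": 0, "wy": 0, "wz": 0, "gripper": 20}])

```text
clock: 3.9
tcp_pos: [0.5864, 0.0933, 0.0358]
orientation: [2.337, 2.098, 0.002]
ft_force: [4.8, -0.1, 1.9]
width: 0.0171
```

```bash
python3 look.py e top side; python3 barfit.py pics/e_top.png; python3 -c "
from workcell import r
s=r.read_state();print(s['tcp_pos'],s['ft_force'],s['width'])"
```

```text
u [0.10929482 0.99400938]
n [ 0.99400938 -0.10929482]
c0 [ 0.56604099 -0.1072154 ]
ends [[ 0.58150045  0.03430453]
 [ 0.55208178 -0.23473503]]
L 0.27064320819521004
rms 0.00032278016003935665
ids 2
tip x in bar frame -0.005464409905740565 tip past end -0.01636698599385109
mid [ 0.56679111 -0.10021525] grip [0.58318534 0.04888616]
yaw of u deg from +y -6.274666896161477
lever [(np.float64(0.13663158121760077), np.float64(0.08609585390347625)), (np.float64(0.13771160067476776), np.float64(-0.06428490770790256)), (np.float64(0.13686617006069562), np.float64(0.023342032337342073))]
[0.5864509  0.09325756 0.03582895] [ 4.92308414 -0.23496932  2.59147076] 0.017088964744577884
```

View pics/e_top.png

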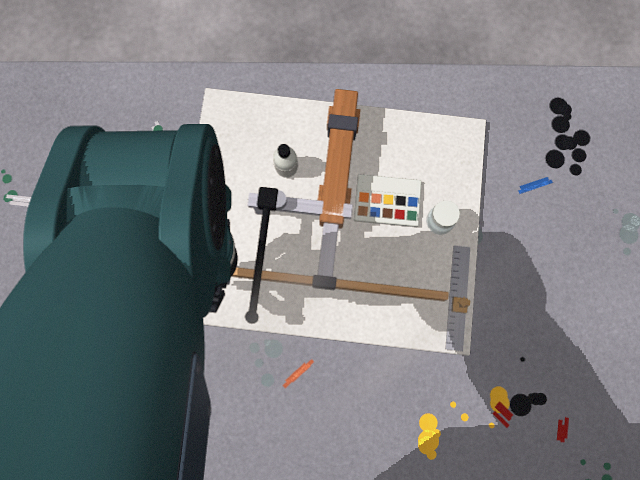

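View pics/e_side.png

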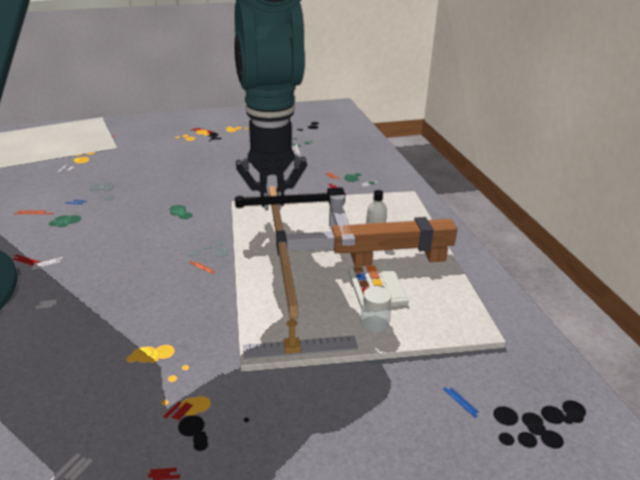

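Run:
```python
import cv2,numpy as np
from geo import *
t=cv2.imread('pics/e_top.png')[280:320,430:480];s=cv2.imread('pics/e_side.png')[295:335,270:320]
cv2.imwrite('pics/e2.png',np.hstack([cv2.resize(t,(400,320),interpolation=cv2.INTER_NEAREST),cv2.resize(s,(400,320),interpolation=cv2.INTER_NEAREST)]))
```

```text
(no output)
```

View pics/e2.png

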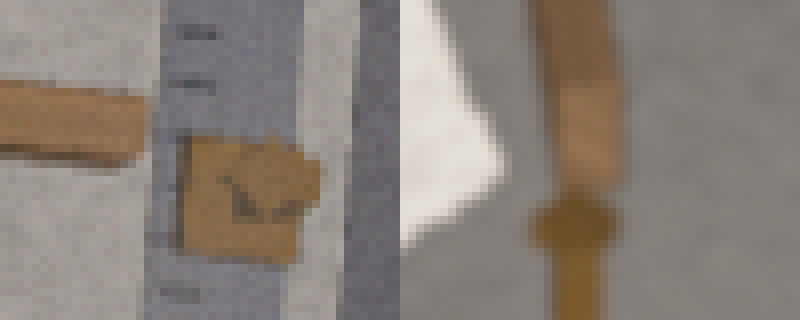

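Run:
```python
from geo import *
n=np.array([.9939,-.1103]);u=np.array([.1103,.9939])
e=S.plane([(293.25,311.4)],.055)[0][:2];print('side bar end',e,e@n,e@u)
for z in (.055,.057,.059,.061):
    p=S.plane([(291.4,317.8)],z)[0][:2];q=T.plane([(457.6,301.75)],z)[0][:2]
    print(z,'side tip',p,p@n,p@u,'top tip',q,q@n,q@u)
b=np.array([.56604,-.1072]);print('top bar',b@n,'end',np.array([.55208,-.2347])@n,np.array([.55208,-.2347])@u)
```

```text
side bar end [ 0.55269157 -0.23255817] 0.5749713212305116 -0.17017767964048455
0.055 side tip [ 0.54712272 -0.24534147] 0.5708464369407465 -0.18349725105394657 top tip [ 0.54406717 -0.25028323] 0.5683545969709994 -0.1887458902281396
0.057 side tip [ 0.54660362 -0.24763302] 0.5705832615580304 -0.18583208385225639 top tip [ 0.54386162 -0.24982572] 0.5680998422890469 -0.18831384222039796
0.059 side tip [ 0.54608452 -0.24992458] 0.5703200861753143 -0.18816691665056606 top tip [ 0.54365608 -0.24936821] 0.5678450876070942 -0.18788179421265633
0.061 side tip [ 0.54556542 -0.25221613] 0.570056910792598 -0.19050174944887585 top tip [ 0.54345053 -0.2489107 ] 0.5675903329251415 -0.1874497462049147
top bar 0.574411316 end 0.574599722 -0.172373906
```

Emit:
carry_out(series=[{"dx": -0.002, "dy": 0.0002, "dz": 0, "wx": 0, "wy": 0, "wz": 0, "gripper": 20}, {"dx": -0.0045, "dy": 0.0005, "dz": 0, "wx": 0, "wy": 0, "wz": 0, "gripper": 20}, {"dx": -0.0045, "dy": 0.0005, "dz": 0, "wx": 0, "wy": 0, "wz": 0, "gripper": 20}, {"dx": -0.0045, "dy": 0.0005, "dz": 0, "wx": 0, "wy": 0, "wz": 0, "gripper": 20}])

```text
clock: 4.4
tcp_pos: [0.5819, 0.0937, 0.0358]
orientation: [2.337, 2.098, 0.002]
ft_force: [4.9, 0.3, 2.3]
width: 0.017
```

```bash
python3 look.py f top side; python3 barfit.py pics/f_top.png | head -9;  python3 - <<'E'
import cv2,numpy as np
from geo import *
t=cv2.imread('pics/f_top.png')[280:320,430:480];s=cv2.imread('pics/f_side.png')[295:335,270:320]
cv2.imwrite('pics/f2.png',np.hstack([cv2.resize(t,(400,320),interpolation=cv2.INTER_CUBIC),cv2.resize(s,(400,320),interpolation=cv2.INTER_CUBIC)]))
E
```

```text
u [0.10966843 0.99396825]
n [ 0.99396825 -0.10966843]
c0 [ 0.5590536 -0.1292856]
ends [[ 0.57700099  0.03420142]
 [ 0.54766784 -0.23314284]]
L 0.2689486686234213
rms 0.0003242486805141819
ids 2
tip x in bar frame -0.0008851995304807012 tip past end -0.017467585268371135
```

View pics/f2.png

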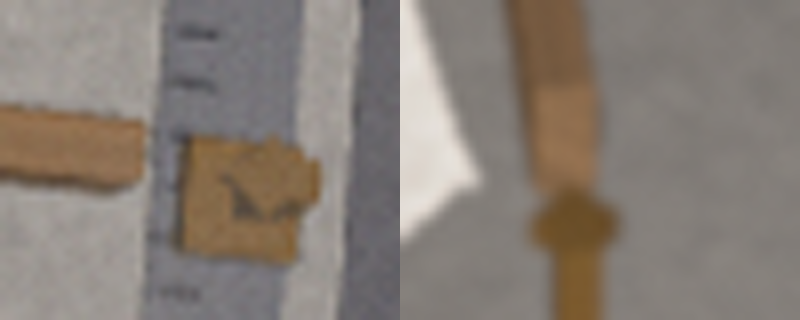

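Run:
```python
import cv2,numpy as np
from geo import *
from barfit import fit
ti=cv2.imread('pics/f_top.png');si=cv2.imread('pics/f_side.png')
f=fit(ti);c0,u,n=f['c0'],f['u'],f['n']; u=np.array([.1101,.9939]);n=np.array([.9939,-.1101])
e=f['ends'][1]; print(e@u)
c=c0+((e-c0)@u)*u; c=c-.0005*u
def P(a,x,z): return np.r_[c-a*u+x*n,z]
pts=[P(0,-.006,.067),P(0,.006,.067),P(0,.006,.043),P(0,-.006,.043),P(0,-.006,.067)]
ln=[P(-.05,0,.059),P(.03,0,.059)]; tip=[P(.015,0,.059)]
out=[]
for cam,im,(x0,y0) in ((T,ti,(430,280)),(S,si,(270,295))):
    z=cv2.resize(im[y0:y0+40,x0:x0+50],(800,640),interpolation=cv2.INTER_CUBIC)
    f2=lambda q:((cam.proj(q)-[x0,y0]+.5)*16).astype(int)
    cv2.polylines(z,[f2(pts)],False,(255,0,0),1);cv2.polylines(z,[f2(ln)],False,(0,0,255),1)
    cv2.circle(z,tuple(int(v) for v in f2(tip)[0]),4,(0,255,0),1); out.append(z)
cv2.imwrite('pics/g1.png',out[0][:600]);cv2.imwrite('pics/g2.png',out[1][:600])
```

```text
-0.171422434842157
```

View pics/g1.png

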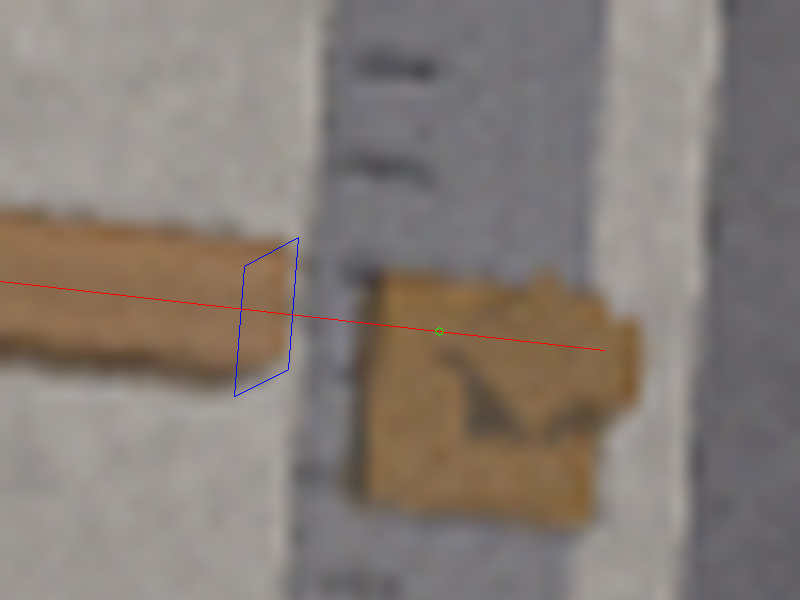

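View pics/g2.png

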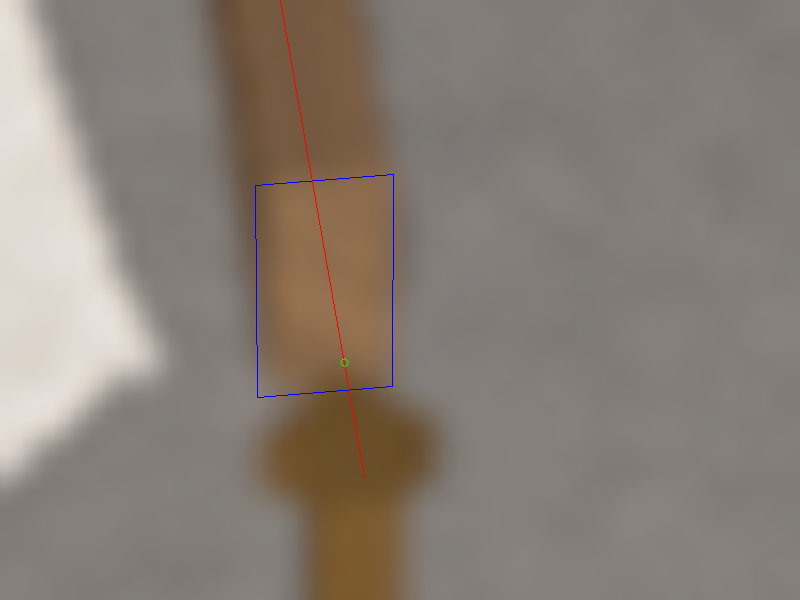

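Run:
```python
import cv2,numpy as np
im=cv2.imread('pics/a_top.png')
z=cv2.resize(im[290:315,448:476],(784,700),interpolation=cv2.INTER_CUBIC)[:600]
z=cv2.convertScaleAbs(z,alpha=1.3)
cv2.imwrite('pics/h1.png',z)
```

```text
(no output)
```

View pics/h1.png

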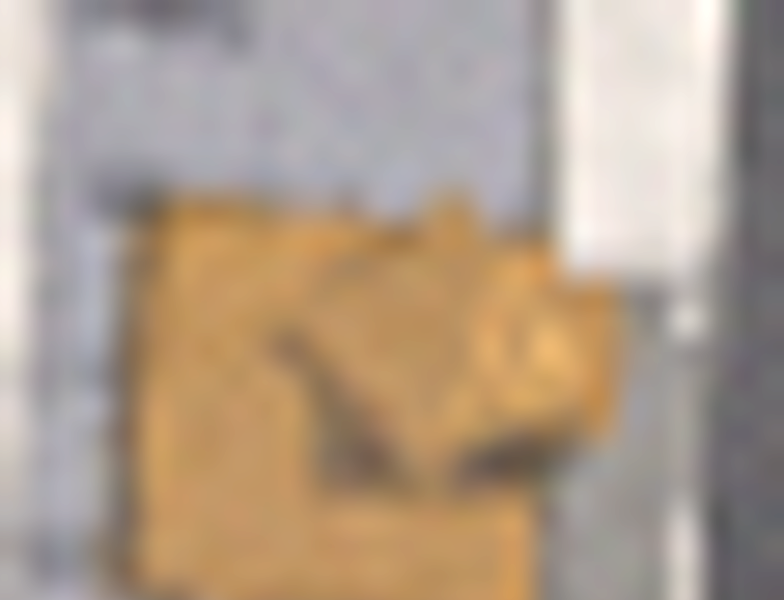

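Emit:
carry_out(series=[{"dx": -0.0006, "dy": 0.0001, "dz": 0, "wx": 0, "wy": 0, "wz": 0, "gripper": 20}, {"dx": -0.0006, "dy": 0.0001, "dz": 0, "wx": 0, "wy": 0, "wz": 0, "gripper": 20}, {"dx": -0.0009, "dy": -0.003, "dz": 0, "wx": 0, "wy": 0, "wz": 0, "gripper": 20}, {"dx": -0.0015, "dy": -0.008, "dz": 0, "wx": 0, "wy": 0, "wz": 0, "gripper": 20}, {"dx": -0.0021, "dy": -0.014, "dz": 0, "wx": 0, "wy": 0, "wz": 0, "gripper": 20}, {"dx": -0.0028, "dy": -0.02, "dz": 0, "wx": 0, "wy": 0, "wz": 0, "gripper": 20}, {"dx": -0.0035, "dy": -0.026, "dz": 0, "wx": 0, "wy": 0, "wz": 0, "gripper": 20}, {"dx": -0.0039, "dy": -0.03, "dz": 0, "wx": 0, "wy": 0, "wz": 0, "gripper": 20}, {"dx": -0.0043, "dy": -0.034, "dz": 0, "wx": 0, "wy": 0, "wz": 0, "gripper": 20}, {"dx": -0.0043, "dy": -0.034, "dz": 0, "wx": 0, "wy": 0, "wz": 0, "gripper": 20}])

```text
clock: 5.5
tcp_pos: [0.5774, 0.0594, 0.0355]
orientation: [2.338, 2.098, 0.002]
ft_force: [4.3, -2.1, 1.1]
width: 0.0172
```

```bash
python3 look.py g top side; python3 barfit.py pics/g_top.png
```

```text
u [0.10985008 0.99394816]
n [ 0.99394816 -0.10985008]
c0 [ 0.55853987 -0.12769194]
ends [[ 0.57636798  0.03418693]
 [ 0.54699174 -0.23312009]]
L 0.2689163549212144
rms 0.00037703138690332215
ids 2
tip x in bar frame -0.0001772258231331908 tip past end -0.01741609497560259
mid [ 0.56167986 -0.09946658] grip [0.57815737 0.04962564]
yaw of u deg from +y -6.3066733843578815
lever [(np.float64(0.13649699062720683), np.float64(0.09118207685665046)), (np.float64(0.1374930044247887), np.float64(-0.05919926389014249)), (np.float64(0.13669652398255483), np.float64(0.028428134336599735))]
```

View pics/g_side.png

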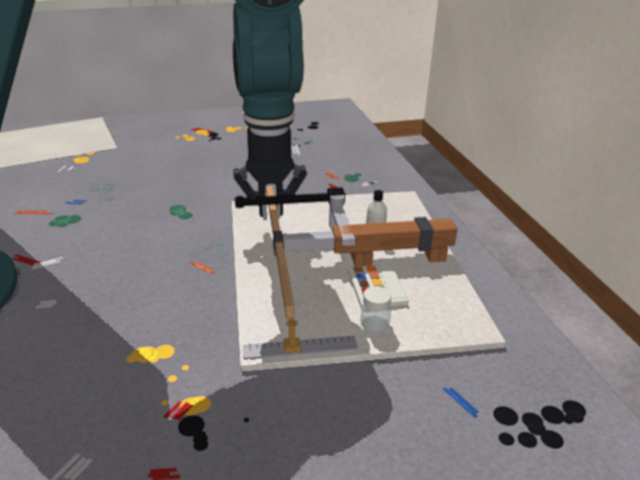

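The bar stays at the mark in the top fit, 0.2 mm off. The side view shows the fingers on the bar just outside the lever arm, so I'll keep going inwards.

Emit:
carry_out(series=[{"dx": -0.0004, "dy": -0.004, "dz": 0, "wx": 0, "wy": 0, "wz": 0, "gripper": 20}, {"dx": -0.0009, "dy": -0.008, "dz": 0, "wx": 0, "wy": 0, "wz": 0, "gripper": 20}, {"dx": -0.0014, "dy": -0.013, "dz": 0, "wx": 0, "wy": 0, "wz": 0, "gripper": 20}, {"dx": -0.002, "dy": -0.018, "dz": 0, "wx": 0, "wy": 0, "wz": 0, "gripper": 20}, {"dx": -0.0025, "dy": -0.023, "dz": 0, "wx": 0, "wy": 0, "wz": 0, "gripper": 20}, {"dx": -0.0031, "dy": -0.028, "dz": 0, "wx": 0, "wy": 0, "wz": 0, "gripper": 20}, {"dx": -0.0037, "dy": -0.033, "dz": 0, "wx": 0, "wy": 0, "wz": 0, "gripper": 20}, {"dx": -0.0042, "dy": -0.038, "dz": 0, "wx": 0, "wy": 0, "wz": 0, "gripper": 20}, {"dx": -0.0046, "dy": -0.042, "dz": 0, "wx": 0, "wy": 0, "wz": 0, "gripper": 20}, {"dx": -0.0046, "dy": -0.042, "dz": 0, "wx": 0, "wy": 0, "wz": 0, "gripper": 20}])

```text
clock: 6.6
tcp_pos: [0.5727, 0.0179, 0.0355]
orientation: [-2.338, -2.099, -0.003]
ft_force: [5.9, 2.0, 0.5]
width: 0.0175
```

```bash
python3 look.py h top side; python3 barfit.py pics/h_top.png
```

```text
u [0.11374404 0.99351007]
n [ 0.99351007 -0.11374404]
c0 [ 0.5558998 -0.1526988]
ends [[ 0.56501285 -0.07227556]
 [ 0.54677105 -0.23311267]]
L 0.1618682822351658
rms 0.0003601392163546321
ids 1
tip x in bar frame 8.51668272485505e-05 tip past end -0.017399330824702682
mid [ 0.55589195 -0.15269411] grip [ 0.57295355 -0.0036676 ]
yaw of u deg from +y -6.531188371913365
lever [(np.float64(0.19039366655674955), np.float64(0.09034254592320659)), (np.float64(0.19080040105337812), np.float64(-0.06004154107152448)), (np.float64(0.19034729607028564), np.float64(0.02758830419620729))]
```

View pics/h_top.png

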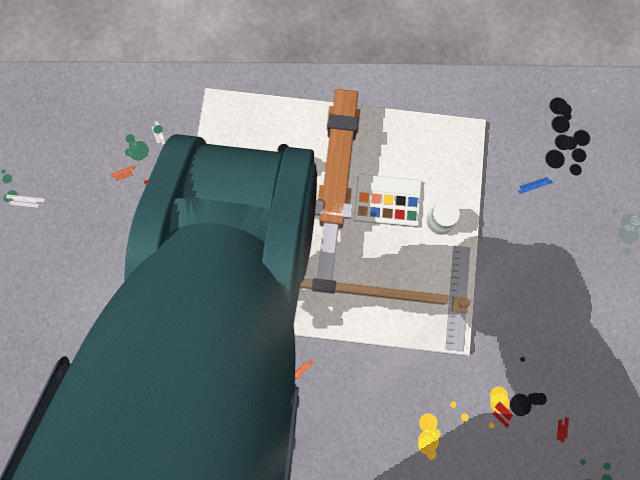

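View pics/h_side.png

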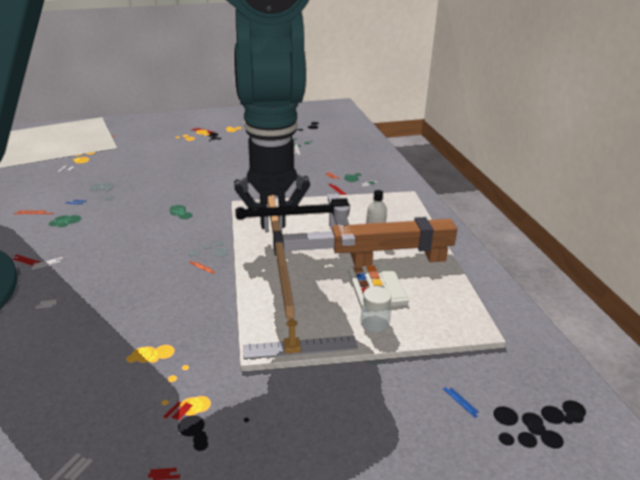

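Emit:
carry_out(series=[{"dx": -0.0003, "dy": -0.003, "dz": 0, "wx": 0, "wy": 0, "wz": 0, "gripper": 20}, {"dx": -0.0007, "dy": -0.006, "dz": 0, "wx": 0, "wy": 0, "wz": 0, "gripper": 20}, {"dx": -0.001, "dy": -0.009, "dz": 0, "wx": 0, "wy": 0, "wz": 0, "gripper": 20}, {"dx": -0.001, "dy": -0.009, "dz": 0, "wx": 0, "wy": 0, "wz": 0, "gripper": 20}])

```text
clock: 7.1
tcp_pos: [0.5718, 0.0092, 0.0355]
orientation: [-2.337, -2.099, -0.003]
ft_force: [5.1, 3.8, 0.5]
width: 0.0167
```

Emit:
carry_out(series=[{"dx": -0.0001, "dy": -0.001, "dz": 0, "wx": 0, "wy": 0, "wz": 0, "gripper": 20}, {"dx": -0.0001, "dy": -0.001, "dz": 0, "wx": 0, "wy": 0, "wz": 0, "gripper": 20}])

```text
clock: 7.3
tcp_pos: [0.5717, 0.0085, 0.0355]
orientation: [-2.337, -2.099, -0.003]
ft_force: [6.1, 6.0, 1.3]
width: 0.0172
```

Emit:
carry_out(series=[{"dx": -0.0001, "dy": -0.001, "dz": 0, "wx": 0, "wy": 0, "wz": 0, "gripper": 20}, {"dx": -0.0001, "dy": -0.001, "dz": 0, "wx": 0, "wy": 0, "wz": 0, "gripper": 20}])

```text
clock: 7.5
tcp_pos: [0.5716, 0.0078, 0.0355]
orientation: [-2.337, -2.099, -0.004]
ft_force: [6.4, 9.5, 0.7]
width: 0.0173
```

Emit:
carry_out(series=[{"dx": -0.0001, "dy": -0.001, "dz": 0, "wx": 0, "wy": 0, "wz": 0, "gripper": 20}, {"dx": -0.0001, "dy": -0.001, "dz": 0, "wx": 0, "wy": 0, "wz": 0, "gripper": 20}])

```text
clock: 7.7
tcp_pos: [0.5716, 0.0077, 0.0355]
orientation: [-2.335, -2.098, -0.006]
ft_force: [7.1, 16.6, 1.0]
width: 0.0165
```

Emit:
carry_out(series=[{"dx": -0.0001, "dy": -0.001, "dz": 0, "wx": 0, "wy": 0, "wz": 0, "gripper": 20}, {"dx": -0.0001, "dy": -0.001, "dz": 0, "wx": 0, "wy": 0, "wz": 0, "gripper": 20}])

```text
clock: 7.9
tcp_pos: [0.5715, 0.0076, 0.0355]
orientation: [-2.334, -2.098, -0.008]
ft_force: [8.0, 24.4, -0.1]
width: 0.017
```

```bash
python3 look.py i top side; python3 barfit.py pics/i_top.png;python3 - <<'E'
import cv2
s=cv2.imread('pics/i_side.png')[165:275,225:375];cv2.imwrite('pics/i2.png',cv2.resize(s,(750,550),interpolation=cv2.INTER_CUBIC))
E
```

```text
u [0.11459839 0.9934119 ]
n [ 0.9934119  -0.11459839]
c0 [ 0.55579102 -0.15269664]
ends [[ 0.56497327 -0.07227557]
 [ 0.54659322 -0.23310669]]
L 0.16187796579134706
rms 0.0003285777535345316
ids 1
tip x in bar frame 0.0002780370053825073 tip past end -0.017384879903042993
mid [ 0.55578324 -0.15269113] grip [ 0.572973   -0.00367934]
yaw of u deg from +y -6.580461149307589
lever [(np.float64(0.19048078439953792), np.float64(0.09028710907901494)), (np.float64(0.19075819263225066), np.float64(-0.06009727439196491)), (np.float64(0.1903804470321978), np.float64(0.027532929472761942))]
```

View pics/i2.png

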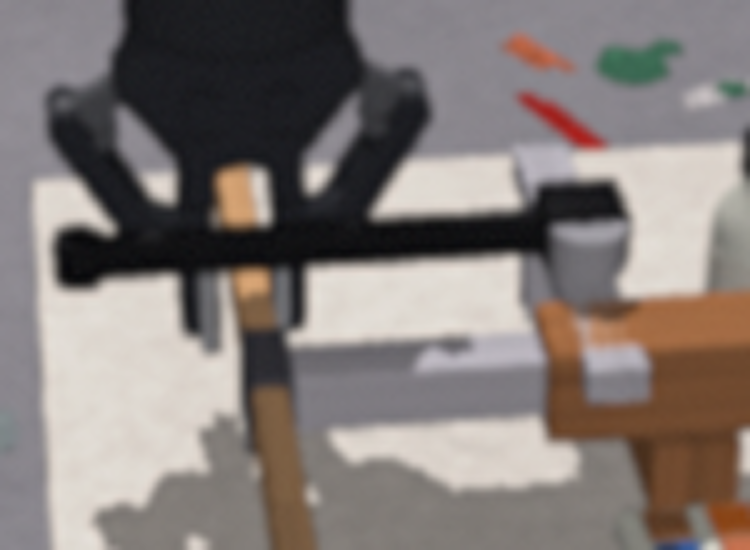

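View pics/i_top.png

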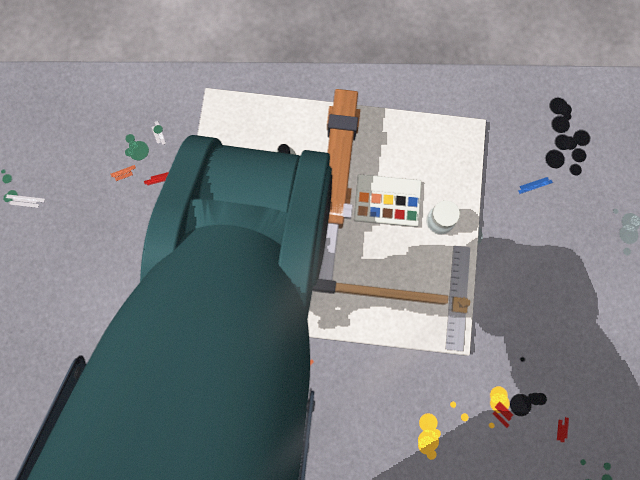

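Run:
```python
import cv2,numpy as np
from geo import *
from barfit import fit
u=np.array([.1101,.9939]);n=np.array([.9939,-.1101])
mid=-.1719+.18
for p in [('a',(240,201.5)),('i',(240.6,216.2))]:
    q=S.plane([p[1]],.0835)[0];print(p[0],'lever end offset from leg',q[:2]@u-mid, q[:2]@n)
ti=cv2.imread('pics/i_top.png');si=cv2.imread('pics/i_side.png')
f=fit(ti);c=f['c0']+((f['ends'][1]-f['c0'])@f['u'])*f['u']-.0005*u
def P(a,x,z): return np.r_[c-a*u+x*n,z]
pts=[P(0,-.006,.067),P(0,.006,.067),P(0,.006,.043),P(0,-.006,.043),P(0,-.006,.067)]
ln=[P(-.05,0,.059),P(.03,0,.059)]; tip=[P(.015,0,.059)]
out=[]
for cam,im,(x0,y0) in ((T,ti,(430,280)),(S,si,(270,295))):
    z=cv2.resize(im[y0:y0+40,x0:x0+50],(800,640),interpolation=cv2.INTER_CUBIC)
    f2=lambda q:((cam.proj(q)-[x0,y0]+.5)*16).astype(int)
    cv2.polylines(z,[f2(pts)],False,(255,0,0),1);cv2.polylines(z,[f2(ln)],False,(0,0,255),1)
    cv2.circle(z,tuple(int(v) for v in f2(tip)[0]),4,(0,255,0),1)
    out.append(cv2.resize(z,(400,320),interpolation=cv2.INTER_AREA))
cv2.imwrite('pics/j.png',np.hstack(out))
```

```text
a lever end offset from leg 0.09464335129681398 0.5128574169412514
i lever end offset from leg 0.043934443449735315 0.5118477564015268
```

View pics/j.png

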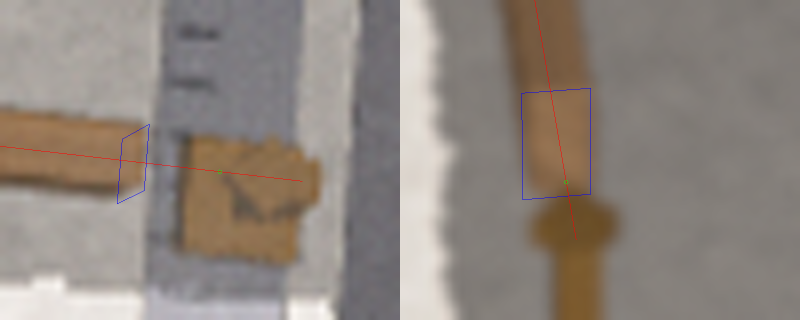

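Emit:
carry_out(series=[{"dx": 0.0002, "dy": 0.001, "dz": 0, "wx": 0, "wy": 0, "wz": 0, "gripper": 20}, {"dx": 0.0003, "dy": 0.002, "dz": 0, "wx": 0, "wy": 0, "wz": 0, "gripper": 20}, {"dx": 0.0003, "dy": 0.002, "dz": 0, "wx": 0, "wy": 0, "wz": 0, "gripper": 20}, {"dx": 0.0003, "dy": 0.002, "dz": 0, "wx": 0, "wy": 0, "wz": 0, "gripper": 20}, {"dx": 0.0003, "dy": 0.002, "dz": 0, "wx": 0, "wy": 0, "wz": 0, "gripper": 20}])

```text
clock: 8.5
tcp_pos: [0.5716, 0.0078, 0.0355]
orientation: [-2.337, -2.099, -0.004]
ft_force: [5.2, 8.3, 1.2]
width: 0.0172
```

```bash
python3 look.py k top side; python3 barfit.py pics/k_top.png | grep tip
python3 - <<'E'
from geo import *
s=r.read_state();print(s['clock'],s['tcp_pos'],s['ft_force'],s['width'])
im=cv2.imread('pics/k_side.png')
a=cv2.resize(im[165:275,225:375],(400,293),interpolation=cv2.INTER_CUBIC);b=cv2.resize(im[290:340,265:333],(400,293),interpolation=cv2.INTER_CUBIC)
cv2.imwrite('pics/k2.png',np.hstack([a,b]))
E
```

```text
tip x in bar frame 0.0001475342582085149 tip past end -0.017394517507893847
8.6 [0.57160321 0.00778786 0.03553039] [5.23601079 8.69551133 1.63945016] 0.017064097320199548
```

View pics/k2.png

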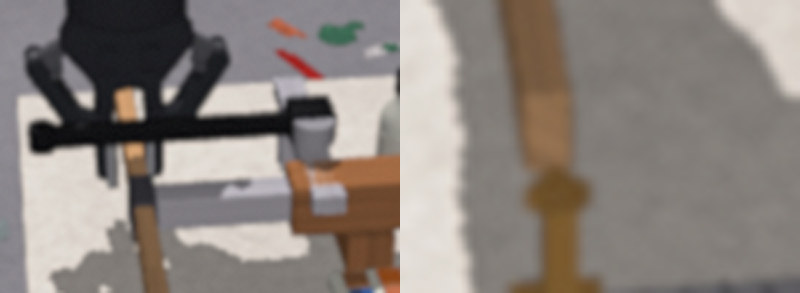

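The side view shows the lever's cam against the sleeve at crop (312,135), the bar still between the fingers, and its end lined up with the brass tip at (557,168). The top fit is 0.1 mm off the mark, so I'm handing the job in.

```bash
python3 -c "
from workcell import r,ticket
print(ticket.job_done());s=r.read_state();print(s['clock'],s['ft_force'],s['width'])"
```

```text
the job is handed in; nothing more can be done
None
the job is handed in; nothing more can be done
```

I drew the easel leg out to the length mark, slid the cam lever home along the bar, and handed the job in at 8.6 s with the fingers still holding the bar. They were closed loosely, about 17 mm open, with the spring keeping the bar against one of them.

- **Length mark:** In the last check the top view put the bar 0.1 mm off the tip. The side view agreed to roughly 0.5 mm. Where the tip lies was the least certain measurement, good to about 1 mm.
- **Cam lever:** The push rose to 24 N while the fingers stopped moving. The side view then put the arm about 44 mm from the leg's centre line, against 45 mm when closed. I then eased the push to about 8 N.
- **Jar, bottle and paint box:** The jar and paint box looked unmoved in the late top views. The bottle was partly hidden there, but sat in the same place in the side view.
- **Disagreements:** The tip measured 17 mm beyond the bar's end instead of the stated 15 mm, and the bar 358.5 mm long instead of 360 mm. Both are within about the 2 mm the calibration allows.
- **Refused calls:** My first two move calls were refused because some keys were missing. The arm did not move on either.

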